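Hold the specimen box open at the set angle

ROBOT

A 6-joint arm with a two-finger parallel gripper is mounted at the origin on a cart in front of the work surface, level with it; the furniture and walls round the work are solid. World frame = base frame: x ahead of the robot, y to its left, z up, the work surface at z = 0. Lengths are in m, angles in degrees, forces in N, time in s.
With the tool pointing down it reaches from about 0.35 to 0.875 m from the base axis. Payload 4.2 kg.
Tool frame: the origin (TCP) lies between the finger pads, 19 mm behind the fingertips; this is the grasp point; z points along the fingers, y is the line along which they close (so a half turn about z gives the same grasp; the last joint's range is limited). The gripper opens to 87 mm and grips with 3 to 60 N. Pads are 19 mm wide; open, the fingers measure 117 mm over their backs; the gripper's body (75 mm by 190 mm) begins 51 mm behind the grasp point.
Start: joints at [82.082, 22.042, 0.453, 0, -68.411, -14.817], TCP at [0.242, 0.576, 0.241] pointing down, gripper open.
Joint ranges: [-179.83, 179.83], [-69.29, 118.12], [-61.27, 80.66], [-181.25, 117.63], [-171.15, -9.14], [-177.46, 177.46]. Speed limits (degrees/s): [159.86, 159.86, 180, 180, 180, 180].

INTERFACE

Orientations are given as a 3x3 rotation matrix whose columns are the frame's x, y, z axes.
In Python, from station import r gives the robot as it stands.
- The arm moves only by the shell command python3 -m pendant 'ROWS' [OPENING]. ROWS is JSON, a list of rows, each a list of 2 entries, a list of its own where there are three numbers: the shift along the tool's x, y, z in mm, then the turn, a rotation vector about the tool's x, y, z in rad. A call has 1 to 10 rows; each row is the pose to reach, as a shift and turn from the pose commanded when the call began, along the tool's axes at that moment; what a row does not reach only later rows make up. A row lasts 1/10 s, in which the tool goes at most 50 mm and 8.59 degrees, less where a joint would pass 70% of its speed; a pose out of reach is approached as far as the arm can. A call with a gripper value outside its range is refused whole. OPENING is the opening, from 0 (shut) to 1 (fully open), set as the call begins (- or left out, the last holds). The fingers move at their own pace and stop on an object; the grip force is fixed at half the most. Time passes only in rows, so rows that repeat a pose let the fingers close. It gives the time, the measured TCP pose, the force, the opening and the grip force at its end, in the units of the state.
- r.sense(): the state, without advancing time (a new reading comes with each control period).
- r.capture(name): name is "side" or "top"; returns a dict with "frame" (480x640x3 uint8, red, green, blue), "vertical_fov" (degrees; the focal length in pixels is half the picture's height over the tangent of half this angle, whatever the lens; pixels are square), "cx", "cy" (the principal point, pixels), "rvec" (rotation vector, rad) and "tvec" (3), from world to camera coordinates, as OpenCV has them. Camera axes: x right, y down, z forward; pixel columns grow to the right and rows downward; lengths in m; the calibration is good to about 2 mm. A picture is of the moment at which its call begins. There is no depth.
- r.finish_job(): hands the job in; it is judged then, once.
The state is a dict: "time_s": time; "joints": joint angles; "joint_velocities": joint speeds; "effort": joint torques, N m; "tcp_pos": TCP position; "ee_rot": TCP orientation; "wrist_force": force on the tool from outside, world axes, zero at the start; "moment": the same for the moment, N m; "gripper_width": opening from 0.0 (shut) to 1.0 (fully open); "gripper_force": force on a finger pad.
Only numpy, scipy, OpenCV 4.12 (cv2) and the standard library are available. Lean on these libraries where they do the work, as an engineer would, in place of code of your own. Each camera call takes 0.05 s, during which the arm holds its last target. There are 200 camera calls.

TASK

Take the bottle off the flap of the specimen box and set it down upright in the shallow tray, without dropping it. Then lift the flap by its bar until seen from the side it lies parallel to the setting arm beside it, and finish while still holding it there, because it falls shut when let go. Do not move the setting arm, the timer, the pen or the roll of tape.

Things in the scene. Friction and masses are not known exactly. Their poses are not given: they have to be found in the camera images.
- box: Grey-painted open-topped specimen box, fixed, 150 (x) x 200 (y) x 100 mm high. Origin: centre of its underside; x points away from the side with the bar, z up. A flap covers its top. At its +y side stand a thin guide arc (radius 100 mm about the hinge axis, at y = 117 mm) and the setting arm.
- flap: Aluminium flap on the box, 152 x 204 x 8 mm, 0.25 to 0.5 kg, falls shut when released; no catch. Origin: on the hinge axis (far upper edge), at (70, 0, 100) mm in the box frame. Shut, its axes are the box's and it spans x = +5 to -147, z = 0 to 8 mm. Turning about its +y axis lifts it (0 shut to 1.45 rad), almost without friction.
- bar_mid (a point): Middle of the flap's handle: a round steel bar, 12 mm thick, 120 mm long along the flap's y axis, with a leg at each end, 48 mm in front of the flap's free edge; at (-195, 0, 4) mm in the flap frame. Its axes are the flap's.
- setting_arm: Dark steel arm, 195 x 12 x 8 mm, with black hub and clamp knob, beside the flap; marks the angle. Origin: its pivot, on the flap's hinge axis at y = 130 mm in the box frame. Points along its own -x axis, up and towards the bar's side, 0.6 to 1.1 rad above horizontal; stiff (3 N m). At the set angle the flap's x axis is parallel to the arm's.
- set_end (a point): Free end of the setting arm, 195 mm from the pivot, at (-195, 0, 4) mm in the arm's frame: the same radius as the flap's bar.
- bottle: White reagent bottle with a white cap and rectangular body, 47 (x) x 58 (y) x 111 mm high, the body up to 94 mm, 0.08 to 0.17 kg. Loose, standing on the shut flap. Origin: centre of its underside; z up to the cap. Grasp it across its 47 mm, about 60 mm above its underside.
- tray: Shallow grey plastic square tray, fixed to the worktop, 130 x 130 x 14 mm, walls 4 mm, open on top. Origin: centre of its underside; inner floor 4 mm above it.
- timer: Lab timer lying on the worktop, 58 x 66 x 17 mm; bystander. Origin: centre of its underside.
- pen: White and blue pen lying on the worktop, 12 x 138 x 13 mm; bystander. Origin: under its middle.
- tape: Roll of labelling tape lying flat, 78 mm across, 19 mm high; bystander. Origin: centre of its underside.

How it is judged:
By the outcome, as a careful person would: the job done as asked, in the order asked, and still so for the second after the job is handed in, while the arm keeps its last pose, push and grip.
It also fails if it takes over 54 s, if anything falls off the work surface, if the arm or the gripper's body presses on something with over 40 N, if the wrist force passes 120 N, or if a joint passes its speed limit or range.

## Working session

There is one attempt and no reset: what is moved stays moved. The work goes in short steps, Python scripts to look and compute and a shell command to move; the robot and the scene stay as the last step left them, time stands still between calls to the robot, and variables do not carry over. Pictures are saved under pics/ and viewed, at most 10 in all, crops included, and the job is handed in when it is done.

```bash
mkdir -p pics; ls; python3 - <<'E'
from station import r
import cv2,numpy as np
for n in("side","top"):
    c=r.capture(n);cv2.imwrite(f"pics/{n}0.png",c["frame"][:,:,::-1])
    print(n,{k:v for k,v in c.items() if k!="frame"})
s=r.sense();print(s)
E
```

```text
pics
side {'vertical_fov': 56.60527365513206, 'cx': 316.0653999653338, 'cy': 248.61866691000108, 'rvec': array([ 2.06490126, -0.59385276,  0.33930329]), 'tvec': array([-0.46195641,  0.21687288,  1.14072047])}
top {'vertical_fov': 47.24661319575298, 'cx': 321.6718274610686, 'cy': 243.46046208294925, 'rvec': array([ 2.1565386 , -2.04113547,  0.21920883]), 'tvec': array([-0.03660841,  0.55331606,  1.45627127])}
{'time_s': 0.1, 'joints': array([ 8.20815209e+01,  2.20894056e+01,  3.85774354e-01, -2.53586741e-02,
       -6.84112753e+01, -1.48155491e+01]), 'joint_velocities': array([-0.04305692, -0.12154124,  0.19598227,  0.11021314, -0.03713779,
       -0.03003966]), 'effort': array([-7.37203254e-05, -3.91688526e+01,  1.87935501e+01,  4.23192590e+00,
        1.34804577e-02, -6.97697396e-05]), 'tcp_pos': array([0.24133089, 0.57597243, 0.24022418]), 'ee_rot': array([[ 9.22245670e-01, -3.86603746e-01, -6.83900504e-04],
       [-3.86604334e-01, -9.22243659e-01, -1.92964464e-03],
       [ 1.15284944e-04,  2.04400532e-03, -9.99997904e-01]]), 'wrist_force': array([ 0.27654433, -0.44779302, -0.47883099]), 'moment': array([-0.00062704, -0.01491229,  0.00687631]), 'gripper_force': 0.0, 'gripper_width': 1.0020930944289868}
```

View pics/side0.png

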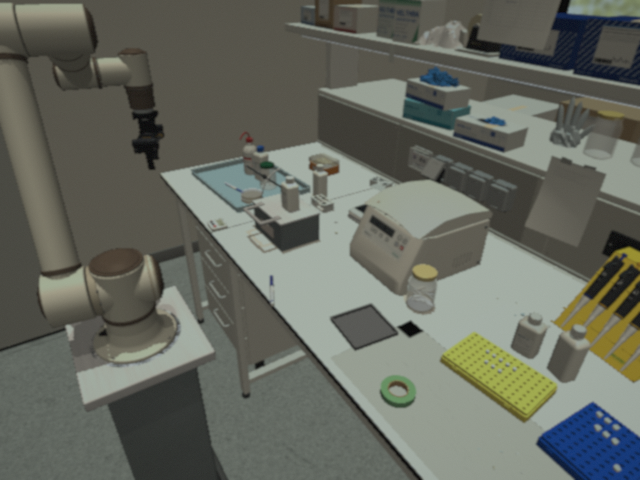

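View pics/top0.png

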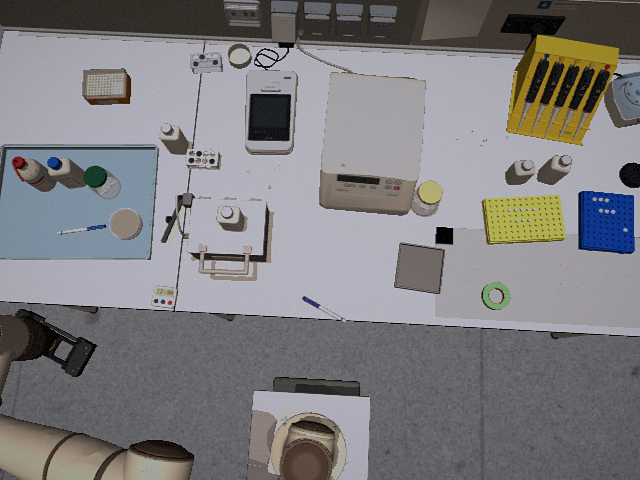

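Side view: box with bottle around (290,215), tray (365,325), tape (398,390), pen (271,290). Top view: box (228,228), bottle cap (229,212), bar (225,270), setting arm (178,218), tray (420,268), timer (164,297), pen (323,308).

```bash
cat > h.py <<'E'
import cv2,numpy as np
from station import r
def cam(c):
    f=240/np.tan(np.radians(c["vertical_fov"]/2))
    return np.array([[f,0,c["cx"]],[0,f,c["cy"]],[0,0,1]]),cv2.Rodrigues(c["rvec"])[0],np.array(c["tvec"])
def proj(c,P):
    K,R,t=cam(c);return cv2.projectPoints(np.atleast_2d(np.float64(P)),R,t,K,None)[0].reshape(-1,2)
def ray(c,uv,z):
    K,R,t=cam(c);o=-R.T@t;d=R.T@np.linalg.inv(K)@np.array([*uv,1.]);return o+d*(z-o[2])/d[2]
def crop(c,x0,x1,y0,y1,k,name):
    cv2.imwrite("pics/"+name,cv2.resize(c["frame"][y0:y1,x0:x1,::-1],None,fx=k,fy=k,interpolation=cv2.INTER_CUBIC))
E
python3 - <<'E'
from h import *
t=r.capture("top");s=r.capture("side")
crop(t,150,290,180,285,5.7,"tc.png");crop(s,200,340,165,270,5.7,"sc.png")
print(proj(t,r.sense()["tcp_pos"]),proj(s,r.sense()["tcp_pos"]))
E
```

```text
[[ 65.42185934 343.83887329]] [[152.2376773  157.36344563]]
```

View pics/tc.png

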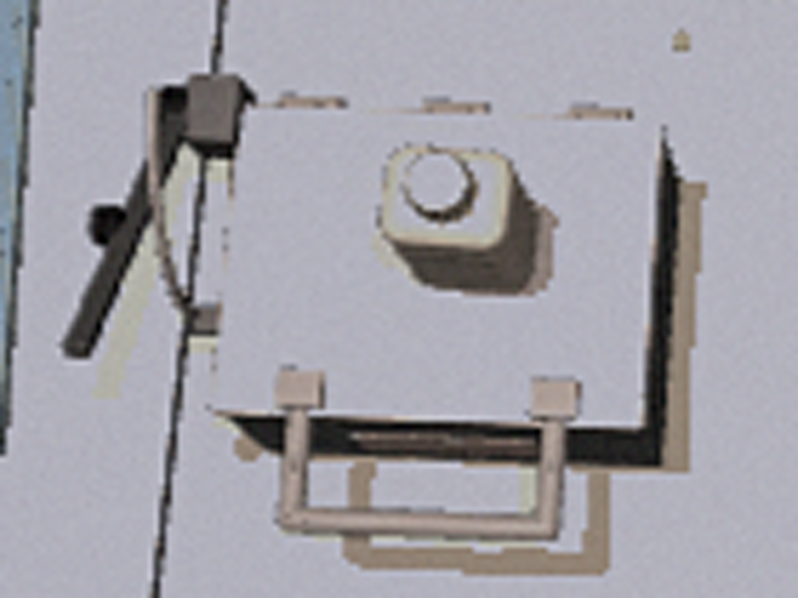

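View pics/sc.png

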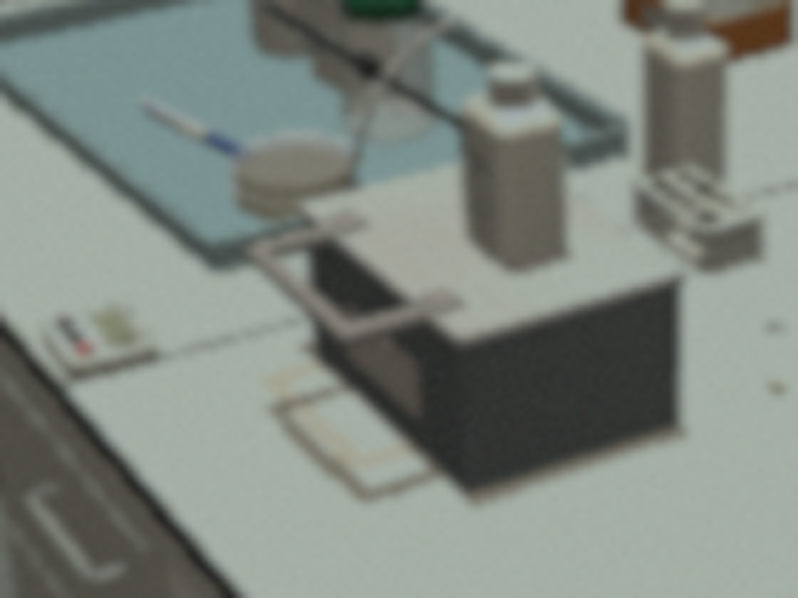

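Top crop: flap corners ~(235,105),(660,115),(643,428),(215,410), bar ends (287,518)–(550,525), cap (437,183), arm tip (75,350). Side crop: flap corners (680,280),(460,340),(305,208); setting arm runs behind the bottle, from (490,130) up past (270,0).

```bash
python3 - <<'E'
from h import *
from scipy.optimize import least_squares
t=r.capture("top");s=r.capture("side")
T=lambda u,v:np.array([150+u/5.7,180+v/5.7])-0.4
S=lambda u,v:np.array([200+u/5.7,165+v/5.7])-0.4
Rz=lambda a:np.array([[np.cos(a),-np.sin(a),0],[np.sin(a),np.cos(a),0],[0,0,1]])
obs=[(t,T(660,115),(.075,-.102,.108)),(t,T(643,428),(-.077,-.102,.108)),(t,T(215,410),(-.077,.102,.108)),(t,T(235,105),(.075,.102,.108)),
(t,T(287,520),(-.125,.06,.104)),(t,T(550,526),(-.125,-.06,.104)),
(s,S(680,280),(.075,-.102,.108)),(s,S(460,340),(-.077,-.102,.108)),(s,S(305,208),(-.077,.102,.108)),
(s,S(475,497),(-.075,-.1,0)),(s,S(682,430),(.075,-.1,0)),(s,S(312,345),(-.075,.1,0))]
def res(p):
    return np.concatenate([proj(c,Rz(p[2])@np.array(q)+[p[0],p[1],0])[0]-uv for c,uv,q in obs])
p0=ray(t,T(430,260),.108)
f=least_squares(res,[p0[0],p0[1],0],loss="soft_l1");p=f.x
print("box",p,np.degrees(p[2]));print(res(p).reshape(-1,2).round(1).tolist())
cap=ray(t,T(437,183),.219);print("cap",cap, "in box",Rz(p[2]).T@(cap-[p[0],p[1],0]))
for q in [(385,150),(512,150),(518,240),(388,243)]: print("body corner",ray(t,T(*q),.202))
tc=[ray(t,q,.014) for q in [(399,243),(445,246),(441,292),(395,289)]];print("tray",np.mean(tc,0),np.round(tc,3))
print("timer",ray(t,(164,297),.017),"pen",ray(t,(303,297),.01),ray(t,(345,320),.01))
for a in np.arange(.6,1.15,.1):
    tip=Rz(p[2])@np.array([.07-.195*np.cos(a)+.004*np.sin(a),.13,.1+.195*np.sin(a)+.004*np.cos(a)])+[p[0],p[1],0]
    q=proj(t,tip)[0];q2=proj(s,tip)[0];print(a,(q+.4-[150,180])*5.7,q2)
np.save("box.npy",p)
crop(s,200,330,90,190,6,"sc2.png")
E
```

```text
box [0.57996311 0.25191536 0.01996217] 1.1437483341343568
[[0.6, 0.3], [0.3, -0.1], [-0.8, 0.5], [0.7, -0.4], [1.0, -0.3], [-0.1, 0.2], [1.1, -2.7], [0.1, -1.4], [-1.5, -1.8], [-1.2, -0.8], [0.0, -1.5], [0.0, 1.2]]
cap [0.58766716 0.23415487 0.219     ] in box [ 0.00734801 -0.01791073  0.219     ]
body corner [0.60633094 0.26223123 0.202     ]
body corner [0.60938392 0.2055712  0.202     ]
body corner [0.56813922 0.1992426  0.202     ]
body corner [0.56365361 0.2567278  0.202     ]
tray [ 0.51126429 -0.28624926  0.014     ] [[ 0.578 -0.225  0.014]
 [ 0.577 -0.356  0.014]
 [ 0.444 -0.346  0.014]
 [ 0.446 -0.217  0.014]]
timer [0.38753406 0.42567639 0.017     ] pen [0.40967773 0.03845954 0.01      ] [ 0.35222488 -0.08190472  0.01      ]
0.6 [ 84.24433083 387.79418774] [242.67541336 169.11851962]
0.7 [ 76.8822558  352.87874077] [245.55677323 164.17625397]
0.7999999999999999 [ 70.59760574 314.69743984] [248.86380607 159.49565075]
0.8999999999999999 [ 65.50282921 273.69764316] [252.55533197 155.13672882]
0.9999999999999999 [ 61.69346514 230.3958114 ] [256.58419376 151.15461986]
1.0999999999999999 [ 59.24463247 185.36802424] [260.89823159 147.59845495]
```

View pics/sc2.png

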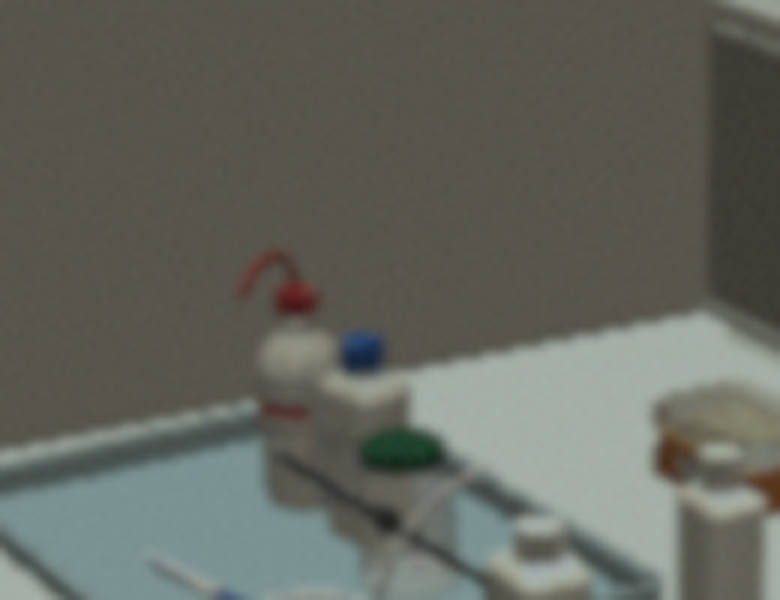

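```bash
cat >> h.py <<'E'
from scipy.spatial.transform import Rotation as Ro
def down(yaw):  # tool pointing down, tool y at world angle yaw(deg)
    a=np.radians(yaw);y=np.array([np.cos(a),np.sin(a),0]);z=np.array([0,0,-1.]);return np.column_stack([np.cross(y,z),y,z])
def rows(*wps,p0=None,R0=None):
    s=r.sense();p0=s["tcp_pos"] if p0 is None else p0;R0=s["ee_rot"] if R0 is None else R0
    for p,R in wps: print((R0.T@(np.array(p)-p0)*1e3).round(1).tolist(),Ro.from_matrix(R0.T@R).as_rotvec().round(3).tolist())
E
python3 - <<'E'
from h import *
s=r.sense();D=down(-175)
rows(([.275,.54,.31],s["ee_rot"]),([.587,.232,.31],D))
E
```

```text
[45.0, 20.5, -69.1] [0.0, 0.0, 0.0]
[451.8, 184.0, -69.0] [0.001, -0.0, 1.087]
```

```bash
python3 -m pendant '[[[45,20,-69],[0,0,0]],[[45,20,-69],[0,0,0]],[[452,184,-69],[0,0,1.087]],[[452,184,-69],[0,0,1.087]],[[452,184,-69],[0,0,1.087]],[[452,184,-69],[0,0,1.087]],[[452,184,-69],[0,0,1.087]],[[452,184,-69],[0,0,1.087]],[[452,184,-69],[0,0,1.087]],[[452,184,-69],[0,0,1.087]]]' 1 && python3 -m pendant '[[[0,0,0],[0,0,0]],[[0,0,0],[0,0,0]]]'; python3 - <<'E'
from h import *
D=down(-175)
rows(([.587,.232,.31],D),([.587,.232,.175],D))
E
```

```text
time_s: 1.3
tcp_pos: [0.5608, 0.2577, 0.3104]
ee_rot: [[0.084, -0.996, 0.0], [-0.996, -0.084, 0.0], [-0.0, -0.0, -1.0]]
wrist_force: [1.1, 0.6, 0.3]
gripper_width: 0.998
gripper_force: 0.0
time_s: 1.5
tcp_pos: [0.5603, 0.2581, 0.3097]
ee_rot: [[0.084, -0.996, -0.001], [-0.996, -0.084, -0.0], [0.0, 0.001, -1.0]]
wrist_force: [-0.2, -0.2, 0.2]
gripper_width: 1.001
gripper_force: 0.0
[28.3, -24.4, -0.3] [0.001, -0.0, -0.003]
[28.2, -24.5, 134.7] [0.001, -0.0, -0.003]
```

```bash
python3 -m pendant '[[[28,-24.5,0],[0,0,0]],[[28,-24.5,0],[0,0,0]],[[28,-24.5,50],[0,0,0]],[[28,-24.5,95],[0,0,0]],[[28,-24.5,120],[0,0,0]],[[28,-24.5,135],[0,0,0]],[[28,-24.5,135],[0,0,0]]]' && python3 -m pendant '[[[0,0,0],[0,0,0]],[[0,0,0],[0,0,0]],[[0,0,0],[0,0,0]],[[0,0,0],[0,0,0]],[[0,0,0],[0,0,0]],[[0,0,0],[0,0,0]],[[0,0,0],[0,0,0]],[[0,0,0],[0,0,0]]]' 0
```

```text
time_s: 2.2
tcp_pos: [0.5842, 0.2342, 0.1725]
ee_rot: [[0.089, -0.996, -0.005], [-0.996, -0.089, -0.003], [0.002, 0.005, -1.0]]
wrist_force: [-0.4, -0.5, 0.7]
gripper_width: 0.998
gripper_force: 0.0
time_s: 3.0
tcp_pos: [0.5868, 0.2336, 0.1756]
ee_rot: [[0.087, -0.996, 0.001], [-0.996, -0.087, 0.0], [-0.0, -0.001, -1.0]]
wrist_force: [0.5, -0.5, 1.0]
gripper_width: 0.543
gripper_force: 28.7
```

```bash
python3 -m pendant '[[[0,0,-20],[0,0,0]],[[0,0,-60],[0,0,0]],[[0,0,-100],[0,0,0]],[[0,0,-130],[0,0,0]],[[0,0,-130],[0,0,0]]]' ; python3 - <<'E'
from h import *
R=r.sense()["ee_rot"]
rows(([.511,-.286,.305],R),([.511,-.286,.075],R))
E
```

```text
time_s: 3.5
tcp_pos: [0.5882, 0.2342, 0.3107]
ee_rot: [[0.087, -0.996, 0.009], [-0.996, -0.087, 0.004], [-0.004, -0.009, -1.0]]
wrist_force: [-0.5, 0.2, -1.8]
gripper_width: 0.542
gripper_force: 28.7
[511.5, 122.3, 2.7] [0.0, 0.0, 0.0]
[512.3, 124.4, 232.7] [0.0, 0.0, 0.0]
```

```bash
python3 -m pendant '[[[20,5,0],[0,0,0]],[[60,15,0],[0,0,0]],[[100,24,0],[0,0,0]],[[140,34,0],[0,0,0]],[[180,43,0],[0,0,0]],[[220,53,0],[0,0,0]],[[260,62,0],[0,0,0]],[[300,72,0],[0,0,0]],[[340,81,0],[0,0,0]],[[380,91,0],[0,0,0]]]' && python3 -m pendant '[[[40,10,0],[0,0,0]],[[80,20,0],[0,0,0]],[[110,26,0],[0,0,0]],[[128,31,0],[0,0,0]],[[132,32,0],[0,0,0]],[[132,32,0],[0,0,0]],[[132,32,0],[0,0,0]]]'; python3 - <<'E'
from h import *
R=down(-175)
rows(([.511,-.286,.305],R),([.511,-.286,.075],R))
E
```

```text
time_s: 4.5
tcp_pos: [0.5268, -0.1548, 0.3033]
ee_rot: [[0.086, -0.996, -0.004], [-0.996, -0.086, 0.001], [-0.001, 0.004, -1.0]]
wrist_force: [0.9, -0.9, -1.4]
gripper_width: 0.545
gripper_force: 28.7
time_s: 5.2
tcp_pos: [0.508, -0.2866, 0.3044]
ee_rot: [[0.087, -0.996, -0.001], [-0.996, -0.087, 0.001], [-0.001, 0.001, -1.0]]
wrist_force: [-0.2, 0.3, -0.9]
gripper_width: 0.544
gripper_force: 28.7
[-0.3, -3.0, -0.6] [0.001, 0.001, 0.0]
[-0.1, -3.3, 229.4] [0.001, 0.001, 0.0]
```

```bash
python3 -m pendant '[[[0,-3,25],[0,0,0]],[[0,-3,65],[0,0,0]],[[0,-3,105],[0,0,0]],[[0,-3,145],[0,0,0]],[[0,-3,180],[0,0,0]],[[0,-3,205],[0,0,0]],[[0,-3,220],[0,0,0]],[[0,-3,227],[0,0,0]],[[0,-3,229],[0,0,0]],[[0,-3,229],[0,0,0]]]' && python3 -m pendant '[[[0,0,1],[0,0,0]],[[0,0,2],[0,0,0]],[[0,0,3],[0,0,0]],[[0,0,3],[0,0,0]]]'
```

```text
time_s: 6.2
tcp_pos: [0.5121, -0.2866, 0.0769]
ee_rot: [[0.088, -0.996, 0.001], [-0.996, -0.088, -0.0], [0.001, -0.001, -1.0]]
wrist_force: [0.2, -0.7, -1.2]
gripper_width: 0.542
gripper_force: 28.7
time_s: 6.6
tcp_pos: [0.5115, -0.287, 0.0734]
ee_rot: [[0.087, -0.996, 0.0], [-0.996, -0.087, -0.0], [0.0, -0.0, -1.0]]
wrist_force: [0.5, -0.3, -1.0]
gripper_width: 0.541
gripper_force: 28.7
```

```bash
python3 -m pendant '[[[0,0,1],[0,0,0]],[[0,0,1.5],[0,0,0]],[[0,0,1.5],[0,0,0]]]' && python3 -m pendant '[[[0,0,0.8],[0,0,0]],[[0,0,0.8],[0,0,0]]]'
```

```text
time_s: 6.9
tcp_pos: [0.5114, -0.287, 0.0717]
ee_rot: [[0.087, -0.996, -0.0], [-0.996, -0.087, 0.0], [-0.0, 0.0, -1.0]]
wrist_force: [-0.5, 0.2, -0.8]
gripper_width: 0.544
gripper_force: 28.7
time_s: 7.1
tcp_pos: [0.5116, -0.2871, 0.0716]
ee_rot: [[0.087, -0.996, 0.0], [-0.996, -0.087, -0.0], [0.0, -0.0, -1.0]]
wrist_force: [-1.4, 0.3, 3.6]
gripper_width: 0.544
gripper_force: 28.7
```

```bash
python3 -m pendant '[[[0,0,0],[0,0,0]],[[0,0,0],[0,0,0]],[[0,0,0],[0,0,0]],[[0,0,0],[0,0,0]],[[0,0,0],[0,0,0]]]' 1 && python3 -m pendant '[[[0,0,-20],[0,0,0]],[[0,0,-60],[0,0,0]],[[0,0,-105],[0,0,0]],[[0,0,-150],[0,0,0]],[[0,0,-180],[0,0,0]],[[0,0,-180],[0,0,0]]]'; python3 - <<'E'
from h import *
p=np.load("box.npy");c,s=np.cos(p[2]),np.sin(p[2])
b=np.array([p[0]-c*.125,p[1]-s*.125,.104]);print(b)
D=down(np.degrees(p[2])-180)
rows((b+[0,0,.14],D))
t=r.capture("top");crop(t,140,460,170,330,2.5,"t2.png")
E
```

```text
time_s: 7.6
tcp_pos: [0.5114, -0.2869, 0.0708]
ee_rot: [[0.087, -0.996, -0.0], [-0.996, -0.087, 0.0], [-0.0, 0.0, -1.0]]
wrist_force: [-0.1, -0.0, 0.6]
gripper_width: 0.912
gripper_force: 0.0
time_s: 8.2
tcp_pos: [0.5138, -0.288, 0.2569]
ee_rot: [[0.088, -0.996, 0.011], [-0.996, -0.088, -0.004], [0.005, -0.01, -1.0]]
wrist_force: [-0.6, -0.2, 0.2]
gripper_width: 0.997
gripper_force: 0.0
[0.45498801 0.24942025 0.104     ]
[-540.5, 11.6, 9.9] [-0.011, -0.005, 0.068]
```

View pics/t2.png

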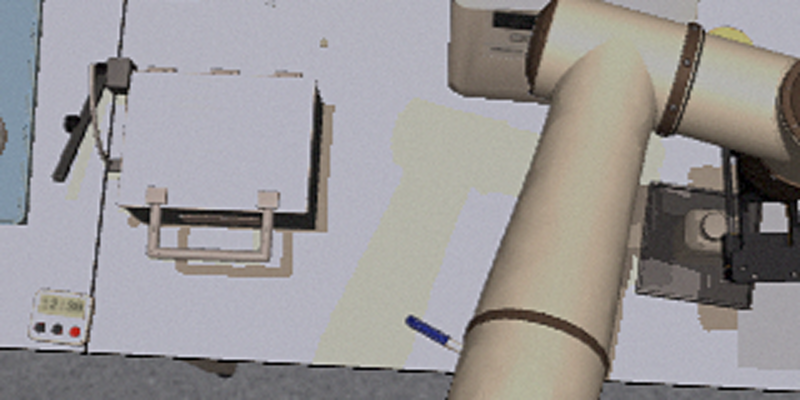

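The bottle stands upright inside the tray (cap at crop (712,224)); the flap is clear, with its bar at (210,255). Next: the bar.

```bash
python3 -m pendant '[[[-40,1,0],[0,0,0]],[[-85,2,0],[0,0,0]],[[-130,3,0],[0,0,0.02]],[[-175,4,3],[0,0,0.03]],[[-220,5,5],[0,0,0.05]],[[-265,6,8],[0,0,0.068]],[[-310,7,10],[0,0,0.068]],[[-355,8,10],[0,0,0.068]],[[-400,9,10],[0,0,0.068]],[[-440,10,10],[0,0,0.068]]]' 0.42 && python3 -m pendant '[[[-40,0,0],[0,0,0]],[[-75,0,0],[0,0,0]],[[-98,0,0],[0,0,0]],[[-98,0,0],[0,0,0]],[[-98,0,0],[0,0,0]]]'; python3 - <<'E'
from h import *
p=np.load("box.npy");D=down(np.degrees(p[2])-180)
b=np.array([.4550,.2494,.104])
rows((b+[0,0,.14],D),(b,D));print(r.sense()["joints"])
E
```

```text
time_s: 9.25
tcp_pos: [0.4619, 0.1521, 0.2394]
ee_rot: [[0.02, -1.0, -0.003], [-1.0, -0.02, -0.001], [0.001, 0.003, -1.0]]
wrist_force: [1.5, 0.7, -1.3]
gripper_width: 0.424
gripper_force: 0.0
time_s: 9.75
tcp_pos: [0.4606, 0.2482, 0.2393]
ee_rot: [[0.02, -1.0, -0.003], [-1.0, -0.02, -0.002], [0.002, 0.003, -1.0]]
wrist_force: [0.4, -0.7, -0.6]
gripper_width: 0.423
gripper_force: 0.0
[-1.3, 5.6, -4.6] [0.003, -0.002, -0.0]
[-1.6, 5.2, 135.3] [0.003, -0.002, -0.0]
[ 4.60881651e+01  1.23082807e+01 -1.37591813e+01 -2.64882469e-02
 -6.41343504e+01 -4.49488823e+01]
```

```bash
python3 -m pendant '[[[-1,5.5,20],[0.003,0,0]],[[-1,5.5,55],[0.003,0,0]],[[-1,5.5,90],[0.003,0,0]],[[-1,5.5,115],[0.003,0,0]],[[-1,5.5,130],[0.003,0,0]],[[-1,5.5,135],[0.003,0,0]],[[-1,5.5,135],[0.003,0,0]]]' && python3 -m pendant '[[[0,0,0],[0,0,0]],[[0,0,0],[0,0,0]],[[0,0,0],[0,0,0]],[[0,0,0],[0,0,0]],[[0,0,0],[0,0,0]]]' 0
```

```text
time_s: 10.45
tcp_pos: [0.4557, 0.2482, 0.1054]
ee_rot: [[0.018, -1.0, 0.002], [-1.0, -0.018, -0.001], [0.001, -0.002, -1.0]]
wrist_force: [0.5, -0.0, 0.7]
gripper_width: 0.417
gripper_force: 0.0
time_s: 10.95
tcp_pos: [0.4541, 0.2493, 0.1063]
ee_rot: [[0.018, -1.0, -0.0], [-1.0, -0.018, -0.0], [0.0, 0.0, -1.0]]
wrist_force: [-7.0, 1.6, 5.5]
gripper_width: 0.126
gripper_force: 30.0
```

```bash
python3 - <<'E'
import numpy as np
R,h=.1955,.0063
for a in [.03,.08,.13,.18,.23,.28,.32,.35]:
    print([0,round(-1e3*(R-R*np.cos(a)+h*np.sin(a)),1),round(-1e3*(R*np.sin(a)+h*np.cos(a)-h),1)],[-a,0,0])
E
```

```text
[0, np.float64(-0.3), np.float64(-5.9)] [-0.03, 0, 0]
[0, np.float64(-1.1), np.float64(-15.6)] [-0.08, 0, 0]
[0, np.float64(-2.5), np.float64(-25.3)] [-0.13, 0, 0]
[0, np.float64(-4.3), np.float64(-34.9)] [-0.18, 0, 0]
[0, np.float64(-6.6), np.float64(-44.4)] [-0.23, 0, 0]
[0, np.float64(-9.4), np.float64(-53.8)] [-0.28, 0, 0]
[0, np.float64(-11.9), np.float64(-61.2)] [-0.32, 0, 0]
[0, np.float64(-14.0), np.float64(-66.7)] [-0.35, 0, 0]
```

```bash
python3 -m pendant '[[[0,-0.3,-6],[-0.03,0,0]],[[0,-1,-15.5],[-0.08,0,0]],[[0,-2.5,-25.5],[-0.13,0,0]],[[0,-4.5,-35],[-0.18,0,0]]]'; python3 -m pendant '[[[0,0,0],[0,0,0]]]'
```

```text
time_s: 11.35
tcp_pos: [0.4582, 0.2493, 0.1409]
ee_rot: [[0.019, -0.983, -0.182], [-1.0, -0.018, -0.004], [0.0, 0.182, -0.983]]
wrist_force: [-3.2, 0.4, -2.3]
gripper_width: 0.122
gripper_force: 30.0
time_s: 11.45
tcp_pos: [0.4583, 0.2493, 0.1409]
ee_rot: [[0.017, -0.983, -0.183], [-1.0, -0.017, -0.004], [0.001, 0.183, -0.983]]
wrist_force: [-5.5, 1.9, -1.0]
gripper_width: 0.126
gripper_force: 30.0
```

```bash
python3 -m pendant '[[[0,-0.5,-10],[-0.05,0,0]],[[0,-1.6,-19.5],[-0.1,0,0]],[[0,-3.1,-29],[-0.15,0,0]],[[0,-5.1,-38.5],[-0.2,0,0]],[[0,-7.6,-48],[-0.25,0,0]],[[0,-10.6,-57.5],[-0.3,0,0]],[[0,-14,-66.5],[-0.35,0,0]],[[0,-17.9,-75.5],[-0.4,0,0]],[[0,-22.2,-84],[-0.45,0,0]],[[0,-26.9,-93],[-0.5,0,0]]]'; python3 -m pendant '[[[0,0,0],[0,0,0]],[[0,0,0],[0,0,0]]]'; python3 - <<'E'
from h import *
for n in("top","side"):
    c=r.capture(n)
    if n=="top":crop(c,140,290,160,285,4.8,"t3.png")
    else:crop(c,190,340,110,235,4.8,"s3.png")
E
```

```text
time_s: 12.45
tcp_pos: [0.502, 0.25, 0.2284]
ee_rot: [[0.02, -0.776, -0.631], [-1.0, -0.015, -0.013], [0.001, 0.631, -0.776]]
wrist_force: [-3.5, 0.4, -0.2]
gripper_width: 0.129
gripper_force: 30.0
time_s: 12.65
tcp_pos: [0.5018, 0.2499, 0.2282]
ee_rot: [[0.02, -0.776, -0.63], [-1.0, -0.015, -0.013], [0.001, 0.63, -0.776]]
wrist_force: [-5.4, -0.7, 2.0]
gripper_width: 0.129
gripper_force: 30.0
```

View pics/t3.png

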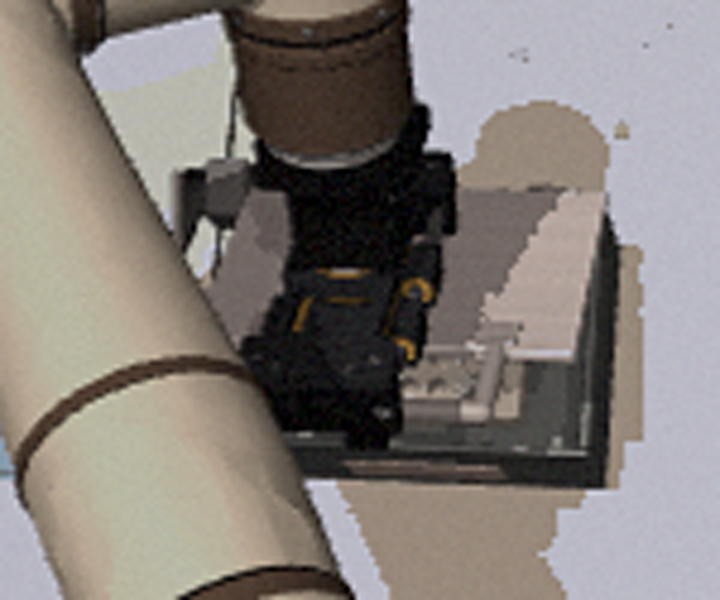

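View pics/s3.png

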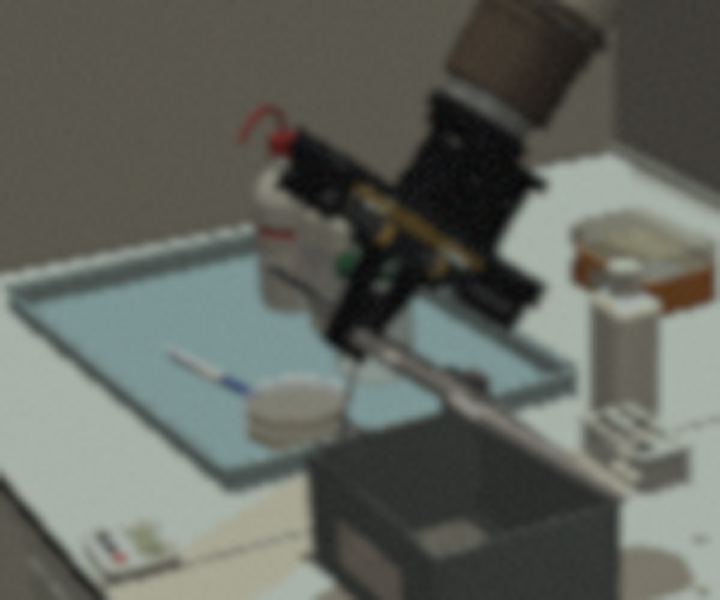

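```bash
cat > fit.py <<'E'
from h import *
p=np.load("box.npy");c_,s_=np.cos(p[2]),np.sin(p[2]);Rb=np.array([[c_,-s_,0],[s_,c_,0],[0,0,1]])
def arm(a,x,y,z):
    L=np.array([.07+x*np.cos(a)+z*np.sin(a),.13+y,.1-x*np.sin(a)+z*np.cos(a)]);return Rb@L+[p[0],p[1],0]
g={n:cv2.GaussianBlur(cv2.imread(f"pics/{n}0.png",0),(0,0),.4).astype(float) for n in("top","side")}
def mask(c,a,off,x0,x1,grow,K=8,shape=(480,640)):
    P=proj(c,[arm(a,x,y,z) for x in(x0,x1) for y in(-.006-grow,.006+grow) for z in(0-grow,.008+grow)])+off
    h=cv2.convexHull(P.astype(np.float32)).reshape(-1,2)
    m=np.zeros((K*130,K*130),np.uint8);o=np.array([160,130]) 
    cv2.fillConvexPoly(m,np.round((h+.5-o)*K-.5).astype(np.int32),255)
    w=cv2.resize(m,(130,130),interpolation=cv2.INTER_AREA)/255.;return w,o
for n in("top","side"):
    c=r.capture(n)
    xin=-.125 if n=="top" else -.13
    out=[]
    for a in np.arange(.6,.82,.01):
        best=None
        for dx in np.arange(-2.5,2.6,.5):
            for dy in ([0] if n=="top" else np.arange(0,2.6,.5)):
                w,o=mask(c,a,[dx,dy],-.195,xin,0);w2,_=mask(c,a,[dx,dy],-.201,xin,.006)
                I=g[n][o[1]:o[1]+130,o[0]:o[0]+130];r_=w2-w
                s=(I*r_).sum()/r_.sum()-(I*w).sum()/w.sum()
                if best is None or s>best[0]:best=(s,dx,dy)
        out.append((round(a,3),*np.round(best,2).tolist()))
    out.sort(key=lambda q:-q[1]);print(n,*out[:7],sep="\n")
E
python3 fit.py
```

```text
top
(np.float64(0.71), 93.68, 0.0, 0.0)
(np.float64(0.7), 92.15, 0.0, 0.0)
(np.float64(0.72), 90.83, 0.5, 0.0)
(np.float64(0.69), 90.01, -0.5, 0.0)
(np.float64(0.73), 87.07, 1.0, 0.0)
(np.float64(0.68), 86.64, -1.0, 0.0)
(np.float64(0.67), 84.04, -1.0, 0.0)
side
(np.float64(0.67), 18.6, 0.5, 0.0)
(np.float64(0.68), 18.57, 0.0, 0.0)
(np.float64(0.69), 18.46, -0.5, 0.5)
(np.float64(0.7), 18.4, -0.5, 1.0)
(np.float64(0.71), 18.15, -0.5, 1.5)
(np.float64(0.72), 17.74, -1.5, 1.5)
(np.float64(0.66), 17.56, 1.5, 0.0)
```

```bash
python3 - <<'E'
from h import *
p=np.load("box.npy");c_,s_=np.cos(p[2]),np.sin(p[2]);Rb=np.array([[c_,-s_,0],[s_,c_,0],[0,0,1]])
t=r.capture("top");s=r.capture("side")
for a in(.66,.68,.7,.72):
    f=lambda x,y,z:Rb@np.array([.07+x*np.cos(a)+z*np.sin(a),y,.1-x*np.sin(a)+z*np.cos(a)])+[p[0],p[1],0]
    P=[f(-.147,-.102,0),f(-.147,-.102,.008),f(-.195,-.06,.004)]
    print(a,((proj(t,P)+.4-[140,160])*4.8).round(1).tolist(),((proj(s,P)+.4-[190,110])*4.8).round(1).tolist())
E
```

```text
0.66 [[577.0, 367.9], [576.1, 356.0], [483.7, 417.7]] [[472.6, 420.3], [478.9, 409.7], [391.2, 363.7]]
0.68 [[576.7, 363.5], [575.9, 351.4], [483.2, 411.7]] [[475.0, 416.4], [481.4, 405.9], [394.4, 358.6]]
0.7 [[576.4, 359.0], [575.6, 346.8], [482.7, 405.6]] [[477.3, 412.6], [484.0, 402.2], [397.6, 353.5]]
0.72 [[576.1, 354.5], [575.4, 342.0], [482.1, 399.4]] [[479.8, 408.8], [486.6, 398.5], [401.0, 348.5]]
```

```bash
python3 -m pendant '[[[0,-0.1,-2],[-0.01,0,0]],[[0,-0.2,-3.7],[-0.019,0,0]],[[0,-0.2,-3.7],[-0.019,0,0]],[[0,-0.2,-3.7],[-0.019,0,0]],[[0,-0.2,-3.7],[-0.019,0,0]],[[0,-0.2,-3.7],[-0.019,0,0]]]'; python3 - <<'E'
from h import *
s=r.sense();x,z=s["tcp_pos"][0],s["tcp_pos"][2];print(np.arctan2(z-.1,.6495-x)-.032,np.arcsin(s["ee_rot"][2,1]))
c=r.capture("side");crop(c,190,450,110,370,2.3,"s4.png")
E
```

```text
time_s: 13.55
tcp_pos: [0.5045, 0.25, 0.2313]
ee_rot: [[0.02, -0.765, -0.644], [-1.0, -0.015, -0.014], [0.001, 0.644, -0.765]]
wrist_force: [-5.5, -0.7, 3.0]
gripper_width: 0.131
gripper_force: 30.0
0.7037306727876794 0.6994289156967838
```

View pics/s4.png

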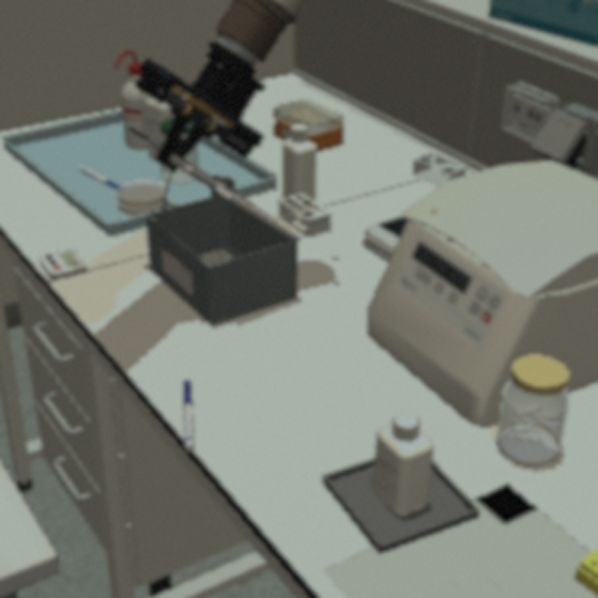

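The bottle stands upright in the tray at (403,470), and the flap is held along the setting arm's direction at (200,185). The pen (188,415) and timer (65,262) haven't moved.

```bash
python3 -c "
from station import r
print(r.finish_job())"
```

```text
the job is handed in; nothing more can be done
None
```

The bottle stands upright in the tray, and the job is handed in at about 13.6 s with the flap held by its bar at about 0.70 rad, against about 0.705 rad measured for the setting arm (good to about 0.02 rad).

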